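# Stack the module cases on the sprung contact jig and hold it pressed level

## Task

Build up the column on the sprung contact jig: set the middle-sized metal case squarely on the large case already standing there, let go, then set the small case squarely on top of that and let go, dropping nothing. Then push down on the top of the small case until the jig's sprung plate, 10 mm proud at rest, is level with the top of the frame around it, never ramming it to its bottom stop, and finish holding it pressed level like that, touching only the small case. Leave everything else on the bench where it is.

Things in the scene. Friction and masses are not known exactly. Their poses are not given: they have to be found in the camera images.
- jig: the contact jig: a fixed grey painted housing 210 mm long (x) by 150 mm wide (y), 60 mm tall, with a rectangular opening (174 x 114 mm) in which a bright metal sprung plate (168 x 108 mm) moves straight up and down. The top of the frame around the opening is 60 mm above the bench. Origin: centre of its underside, on the bench; z up.
- plate_top (a point): the centre of the top face of the sprung plate; it moves with the plate. At rest 70 mm above the bench (10 mm above the frame's top); at 60 mm it is level with the frame.
- plate (a joint): travel of the sprung plate in m: 0 at rest (fully up, 10 mm proud of the frame), growing as it is pressed down; 0.010 is level with the frame, 0.020 the bottom stop. Springs: 10 N to start it moving and 0.7 N more per mm, so 17 N when level, of which the plate and the cases' own weight supplies some 5 to 8 N; that weight alone does not move it. It springs back up when let go.
- case_large_centre (a point): the large bare aluminium case, a closed box 122 x 68 x 45 mm (length, width, height), flat on top, loose, already standing on the sprung plate near its middle and roughly along it; about 250 g. A brass connector 10 mm long sticks out of one end. Origin (this point) at its centre, half-way up; x runs along its length, y across its width, z up (a half turn about z makes no difference).
- case_mid_centre (a point): the middle-sized bare aluminium case, a closed box 104 x 60 x 40 mm, flat on top, loose, on the bench to one side of the jig; about 180 g. A brass connector 10 mm long sticks out of one end. Origin (this point) at its centre, half-way up; x runs along its length, y across its width, z up (a half turn about z makes no difference).
- case_small_centre (a point): the small bare aluminium case, a closed box 82 x 50 x 36 mm, flat on top, loose, on the bench to the other side of the jig; about 120 g. A brass connector 10 mm long sticks out of one end. Origin (this point) at its centre, half-way up; x runs along its length, y across its width, z up (a half turn about z makes no difference).
- screwdriver: bystander, leave alone: a screwdriver, 190 mm, lying; origin at its underside
- tape_roll: bystander, leave alone: a black roll of tape, 72 mm across, 19 mm tall; origin at its underside
- flux_tin: bystander, leave alone: a round steel tin, 44 mm across, 18 mm tall; origin at its underside
- solder_reel: bystander, leave alone: a grey solder reel standing on end, 54 mm across, 50 mm tall; origin at its underside
- multimeter: bystander, leave alone: a black handheld multimeter lying flat, 165 x 78 x 40 mm; origin at its underside
- mouse: bystander, leave alone: a grey computer mouse, 105 x 58 x 32 mm; origin at its underside
- parts_tray: bystander, leave alone: a clear divided parts tray, 130 x 85 x 28 mm; origin at its underside
There are look-alikes about, which are no part of the job. Leave any blue or purple look-alike of the part that bears case_mid_centre alone.

How it is judged:
By the outcome, as a careful person would: the job done as asked, in the order asked, and still so for the second after the job is handed in, while the arm keeps its last pose, push and grip.
It also fails if it takes over 64 s, if anything falls off the work surface, if the arm or the gripper's body presses on something with over 40 N, if the wrist force passes 120 N, or if a joint passes its speed limit or range.

## Robot

A 6-joint arm with a two-finger parallel gripper is mounted at the origin on the work surface. World frame = base frame: x ahead of the robot, y to its left, z up, the work surface at z = 0. Lengths are in m, angles in rad, forces in N, time in s.
With the tool pointing down it reaches from about 0.35 to 0.775 m from the base axis. Payload 7.3 kg.
Tool frame: the origin (TCP) lies at the very end of the fingers, on their centre line; the grasp point (between the pads) lies 19 mm behind it (robot.pinch_z is the distance from the TCP to the grasp point, in m); z points along the fingers, y is the line along which they close (so a half turn about z gives the same grasp; the last joint's range is limited). The gripper opens to 92 mm and grips with 3 to 60 N. Pads are 19 mm wide; open, the fingers measure 130 mm over their backs; the gripper's body (75 mm by 190 mm) begins 47 mm behind the grasp point.
Start: joints at [-1.366, 0.342, 1.524, -0, 1.275, -0.146], TCP at [0.18, -0.493, 0.227] pointing down, gripper open.
Joint ranges: [-2.53, 2.53], [-0.77, 2.02], [0.04, 2.7], [-1, 4.14], [0.28, 2.66], [-3.11, 3.11]. Speed limits (rad/s): [2.57, 2.57, 3.14, 3.14, 3.14, 3.14].

## Interface

Orientations are given as [roll, pitch, yaw] about the fixed x, y, z axes, in that order (R = Rz(yaw) Ry(pitch) Rx(roll)).
In Python, from cell import robot gives the robot as it stands.
- The arm moves only by the tool move_arm, never from a script. Its argument "motion" is a list of rows, each a list of 6 numbers: the shift along the tool's x, y, z in units of 0.1 m (1.0 is 0.1 m), then the turn, a rotation vector about the tool's x, y, z in units of pi rad (1.0 is pi rad). In form: [[dx, dy, dz, rx, ry, rz], ...]. A call has 1 to 12 rows; each row is the pose to reach, as a shift and turn from the pose commanded when the call began, along the tool's axes at that moment, turning the shorter way round; what a row does not reach only later rows make up. A row lasts 1/8 s, in which the tool goes at most 62.5 mm and 10.7 degrees, less where a joint would pass 70% of its speed; a pose out of reach is approached as far as the arm can. A call with a number of a shift or a turn outside -1 to 1 is refused whole. A call with a gripper value outside its range is refused whole. "fingers" is the opening, from -1 (shut) to 1 (fully open), set as the call begins (left out, the last holds). The fingers move at their own pace and stop on an object; "newtons" is the grip in N (left out, the last holds). Time passes only in rows, so rows that repeat a pose let the fingers close. It gives the time, the measured TCP pose, the force, the opening and the grip force at its end, in the units of the state.
- robot.observe(): the state, without advancing time (a new reading comes with each control period).
- robot.read_camera(name): name is "scene" or "top"; returns a dict with "image" (420x560x3 uint8, red, green, blue), "range_z" (420x560 float32, m along the optical axis (not along the pixel's ray), 0 where there is no reading), "vfov" (degrees; the focal length in pixels is half the picture's height over the tangent of half this angle, whatever the lens; pixels are square), "cx", "cy" (the principal point, pixels), "extrinsics" (4x4, takes a point from camera to world coordinates). Camera axes: x right, y up, looking along -z (the intrinsics and any distortion apply to the point x, -y, -z); pixel columns grow to the right and rows downward; lengths in m; the calibration is good to about 2 mm. A picture is of the moment at which its call begins.
- robot.hand_in(): hands the job in; it is judged then, once.
The state is a dict: "time": time; "qpos": joint angles; "qvel": joint speeds; "joint_efforts": joint torques, N m; "tool_pos": TCP position; "tool_rot": TCP orientation; "contact_force": force on the tool from outside, world axes, zero at the start; "torque": the same for the moment, N m; "opening": finger opening in m; "grip_force": force on a finger pad.
Only numpy, scipy, OpenCV 4.12 (cv2) and the standard library are available. Lean on these libraries where they do the work, as an engineer would, in place of code of your own. Each camera call takes 0.05 s, during which the arm holds its last target. There are 200 camera calls.

## Working session

There is one attempt and no reset: what is moved stays moved. The work goes in short steps, Python scripts to look and compute and a tool call to move; the robot and the scene stay as the last step left them, time stands still between calls to the robot, and variables do not carry over. Pictures are saved under pics/ and viewed, at most 10 in all, crops included, and the job is handed in when it is done.

Besides the shell and the picture viewer there is one more tool, called after "Request:" in YAML: its name, and indented under it one key for each argument. move_arm: Moves the arm, as the interface text tells. Shifts and turns lie within -1 to 1; 1 stands for 0.1 m of shift or pi rad of turn. Its arguments: {"type":"object","properties":{"motion":{"type":"array"},"fingers":{"type":"number"},"newtons":{"type":"number"}},"required":["motion"]}

```bash
ls; mkdir -p pics
cat > h.py <<'E'
import numpy as np, cv2
from cell import robot
def cam(n):
    c=robot.read_camera(n); im=c["image"]; H,W=im.shape[:2]
    f=H/2/np.tan(np.radians(c["vfov"])/2); c["f"]=f
    v,u=np.mgrid[:H,:W]; z=c["range_z"]
    P=np.stack([(u-c["cx"])/f*z,-(v-c["cy"])/f*z,-z,np.ones_like(z)],-1)@c["extrinsics"].T
    c["P"]=P[...,:3]; c["P"][z==0]=np.nan
    return c
def ray(c,u,v,h):
    d=c["extrinsics"][:3,:3]@np.array([(u-c["cx"])/c["f"],-(v-c["cy"])/c["f"],-1]); o=c["extrinsics"][:3,3]
    return o+d*(h-o[2])/d[2]
E
python3 - <<'E'
from h import *
for n in("scene","top"):
    c=cam(n); cv2.imwrite(f"pics/{n}0.png",c["image"][...,::-1])
    print(n,c["vfov"],c["cx"],c["cy"],[k for k in c],c["extrinsics"].round(3).tolist(),np.isnan(c["P"]).mean())
    np.savez(f"{n}0.npz",**{k:c[k] for k in("image","P")})
    for k in c:
        if k not in("image","range_z","P","extrinsics"):print(k,c[k])
s=robot.observe();print(s)
E
```

```text
pics
scene 46.10569528687981 286.0556682651302 210.11865456795078 ['image', 'range_z', 'vfov', 'cx', 'cy', 'extrinsics', 'f', 'P'] [[-0.23, -0.697, 0.68, 1.473], [0.973, -0.163, 0.162, 0.241], [-0.002, 0.699, 0.715, 1.082], [0.0, 0.0, 0.0, 1.0]] 0.004047619047619047
vfov 46.10569528687981
cx 286.0556682651302
cy 210.11865456795078
f 493.4630259642213
top 55.44847967181557 276.1716205191339 206.90940054084578 ['image', 'range_z', 'vfov', 'cx', 'cy', 'extrinsics', 'f', 'P'] [[0.03, 0.986, -0.167, 0.349], [-1.0, 0.029, -0.003, -0.02], [0.002, 0.167, 0.986, 1.141], [0.0, 0.0, 0.0, 1.0]] 0.003979591836734694
vfov 55.44847967181557
cx 276.1716205191339
cy 206.90940054084578
f 399.58022404167053
{'time': 0.1, 'qpos': array([-1.36597046e+00,  3.42655325e-01,  1.52490826e+00,  9.74655377e-06,
        1.27542662e+00, -1.45994319e-01]), 'qvel': array([ 0.00035603, -0.00175959, -0.002365  , -0.00110378,  0.00062404,
        0.00063361]), 'joint_efforts': array([ 1.54019752e-03, -4.32003450e+01, -2.44693601e+01,  7.18267076e-02,
        5.25827694e-02, -5.50116795e-05]), 'tool_pos': array([ 0.18037722, -0.49265175,  0.22611791]), 'tool_rot': array([-3.14021133e+00, -2.12531361e-04,  3.50817199e-01]), 'contact_force': array([-0.45652168,  0.831769  , -0.04118726]), 'torque': array([ 0.01999624, -0.00071424, -0.02773201]), 'grip_force': 0.0, 'opening': 0.09235977027878722}
```

View pics/top0.png

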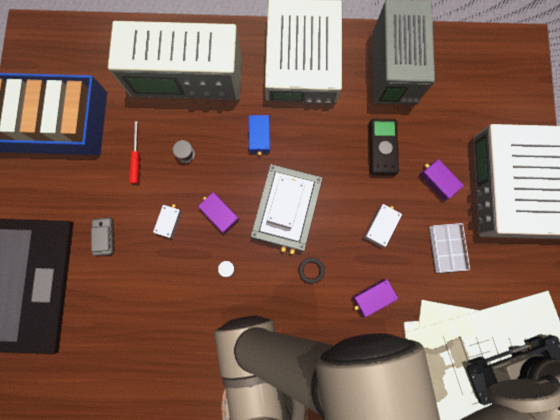

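View pics/scene0.png

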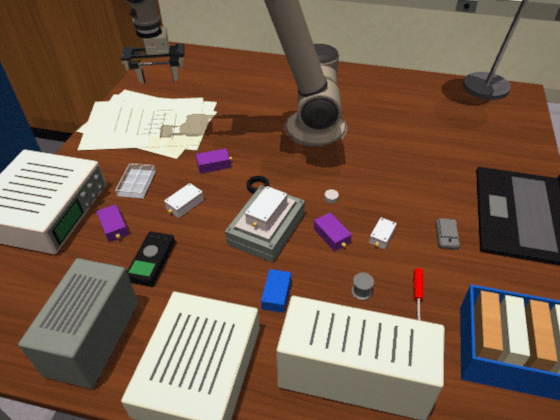

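Top view: bare metal cases at (383,225), the larger one, on the right (mid), and at (167,221), the smaller one, on the left (small). The large case stands on the jig at (287,203). Purple look-alikes are at (218,212), (443,180) and (376,297), and a blue one at (259,133). The bare-aluminium one at (383,225) fits as the mid case. I'll measure these and confirm in a crop.

```bash
cat >> h.py <<'E'
def top_face(c,xy,h,r=0.1,tol=.008,sat=60,vmin=120):
    """rectangle of the bright grey top face at height h near xy -> centre, (long,short), yaw of long side"""
    P=c["P"]; hsv=cv2.cvtColor(c["image"],cv2.COLOR_RGB2HSV)
    m=(np.abs(P[...,2]-h)<tol)&(np.hypot(P[...,0]-xy[0],P[...,1]-xy[1])<r)&(hsv[...,1]<sat)&(hsv[...,2]>vmin)
    n,l,s,_=cv2.connectedComponentsWithStats(m.astype(np.uint8),connectivity=4)
    k=1+np.argmax(s[1:,4]); m=l==k
    cs,_=cv2.findContours(m.astype(np.uint8),cv2.RETR_EXTERNAL,cv2.CHAIN_APPROX_NONE)
    pts=np.array([ray(c,u,v,h)[:2] for u,v in max(cs,key=len)[:,0]],np.float32)
    (cx,cy),(a,b),t=cv2.minAreaRect(pts*1000)
    if a<b:a,b,t=b,a,t+90
    t=(t+90)%180-90
    return dict(xy=(round(cx),round(cy)),c=(round(cx,1),round(cy,1)),size=(round(a,1),round(b,1)),yaw=round(t,2),z=round(float(np.nanmedian(P[...,2][m]))*1000,1),n=int(m.sum()))
E
python3 - <<'E'
from h import *
cs={n:cam(n) for n in("top","scene")}
t=cs["top"]
for name,(u,v),h in(("mid",(383,225),.04),("small",(167,221),.036),("large",(287,203),.115)):
    g=ray(t,u,v,h)
    print(name,g.round(3),"P",t["P"][v,u].round(3))
    for n,c in cs.items():
        for vm in (100,150):
            print(n,vm,top_face(c,g[:2],h,vmin=vm,r=.09))
im=t["image"][...,::-1]
cr=[cv2.resize(im[y-60:y+60,x-60:x+60],(390,390),interpolation=cv2.INTER_CUBIC) for x,y in((383,225),(167,221))]
cv2.imwrite("pics/crop.png",np.hstack(cr))
for nm,(u,v) in dict(p1=(218,212),p2=(443,180),p3=(376,297),blue=(259,133),tape=(311,261),tin=(226,269),mm=(384,147),tray=(450,248),reel=(183,152)).items():print(nm,t["P"][v,u].round(3))
E
```

```text
mid [ 0.493 -0.315  0.04 ] P [ 0.492 -0.314  0.044]
top 100 {'xy': (494, -317), 'c': (494.1, -317.4), 'size': (105.0, 60.8), 'yaw': -27.44, 'z': 41.1, 'n': 822}
top 150 {'xy': (494, -317), 'c': (494.1, -317.4), 'size': (105.0, 60.8), 'yaw': -27.48, 'z': 41.1, 'n': 820}
scene 100 {'xy': (499, -312), 'c': (498.9, -311.7), 'size': (107.6, 63.6), 'yaw': -26.52, 'z': 38.7, 'n': 488}
scene 150 {'xy': (497, -313), 'c': (496.7, -312.9), 'size': (103.8, 59.1), 'yaw': -27.61, 'z': 38.8, 'n': 460}
small [0.487 0.286 0.036] P [0.487 0.285 0.037]
top 100 {'xy': (488, 287), 'c': (488.2, 286.8), 'size': (81.7, 51.4), 'yaw': -15.22, 'z': 36.7, 'n': 531}
top 150 {'xy': (488, 288), 'c': (488.2, 287.7), 'size': (81.6, 49.5), 'yaw': -15.56, 'z': 36.7, 'n': 515}
scene 100 {'xy': (494, 292), 'c': (493.7, 292.3), 'size': (87.4, 50.3), 'yaw': -15.86, 'z': 34.2, 'n': 387}
scene 150 {'xy': (491, 292), 'c': (490.8, 292.2), 'size': (81.8, 48.5), 'yaw': -15.86, 'z': 34.3, 'n': 360}
large [ 0.533 -0.045  0.115] P [ 0.533 -0.045  0.114]
top 100 {'xy': (538, -42), 'c': (538.0, -42.3), 'size': (122.7, 67.9), 'yaw': -14.72, 'z': 116.0, 'n': 1199}
top 150 {'xy': (538, -42), 'c': (538.0, -42.3), 'size': (122.7, 67.9), 'yaw': -14.72, 'z': 116.0, 'n': 1199}
scene 100 {'xy': (543, -36), 'c': (543.0, -36.4), 'size': (126.5, 70.7), 'yaw': -14.39, 'z': 113.7, 'n': 786}
scene 150 {'xy': (540, -37), 'c': (540.2, -37.3), 'size': (121.8, 66.4), 'yaw': -15.11, 'z': 113.8, 'n': 738}
p1 [0.516 0.144 0.041]
p2 [ 0.625 -0.485  0.044]
p3 [ 0.297 -0.293  0.04 ]
blue [0.751 0.039 0.037]
tape [ 0.389 -0.119  0.015]
tin [0.36  0.117 0.018]
mm [ 0.719 -0.322  0.037]
tray [ 0.436 -0.506  0.023]
reel [0.684 0.252 0.048]
```

View pics/crop.png

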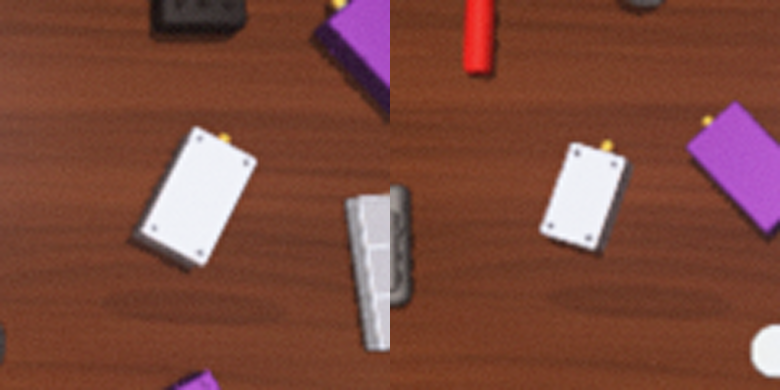

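The crop confirms it: the bare aluminium case on the left half (top view 383,225; 105 x 61 mm, top at 40 mm) is the mid case. The one on the right half (167,221; 82 x 50 mm) is the small case. Both have brass stubs and both are distinct from the purple boxes. Moving to the mid case.

Request:
move_arm:
  motion:
    - [0.5, -0.1, 0, 0, 0, 0]
    - [1, -0.2, 0, 0, 0, 0]
    - [1, -0.2, 0, 0, 0, 0]
  fingers: 1
  newtons: 15

```text
time: 0.57
tool_pos: [0.2697, -0.4381, 0.2267]
tool_rot: [-3.141, -0.001, 0.355]
contact_force: [0.2, -0.8, 1.0]
opening: 0.0917
grip_force: 0.0
```

Request:
move_arm:
  motion:
    - [0.5, -0.1, 0, 0, 0, 0]
    - [1, -0.2, 0, 0, 0, 0]
    - [1, -0.2, 0, 0, 0, 0]

```text
time: 0.95
tool_pos: [0.3561, -0.3855, 0.2265]
tool_rot: [-3.141, -0.0, 0.354]
contact_force: [-0.5, 0.1, 0.3]
opening: 0.0921
grip_force: 0.0
```

Request:
move_arm:
  motion:
    - [0.5, -0.1, 0, 0, 0, 0]
    - [1, -0.2, 0, 0, 0, 0]
    - [1, -0.2, 0, 0, 0, 0]

```text
time: 1.32
tool_pos: [0.4427, -0.333, 0.2264]
tool_rot: [-3.141, 0.0, 0.354]
contact_force: [-0.8, -0.8, 0.6]
opening: 0.0919
grip_force: 0.0
```

Request:
move_arm:
  motion:
    - [0.3, 0, 0, 0, 0, 0.055]
    - [0.57, 0, -0.1, 0, 0, 0.11]
    - [0.57, 0, -0.1, 0, 0, 0.165]
    - [0.57, 0, -0.1, 0, 0, 0.22]
    - [0.57, 0, -0.1, 0, 0, 0.264]
    - [0.57, 0, -0.1, 0, 0, 0.264]

```text
time: 2.08
tool_pos: [0.4937, -0.3156, 0.2366]
tool_rot: [3.141, 0.001, -0.479]
contact_force: [0.1, 0.1, 0.1]
opening: 0.0919
grip_force: 0.0
```

Request:
move_arm:
  motion:
    - [0.01, -0.01, 0.5, 0, 0, 0]
    - [0.01, -0.01, 1, 0, 0, 0]
    - [0.01, -0.01, 1, 0, 0, 0]

```text
time: 2.45
tool_pos: [0.4937, -0.3128, 0.1333]
tool_rot: [-3.14, 0.008, -0.477]
contact_force: [0.3, -0.3, 1.1]
opening: 0.0917
grip_force: 0.0
```

Request:
move_arm:
  motion:
    - [0, 0, 0.4, 0, 0, 0]
    - [0, 0, 0.7, 0, 0, 0]
    - [0, 0, 1, 0, 0, 0]
    - [0, 0, 1, 0, 0, 0]

```text
time: 2.95
tool_pos: [0.496, -0.3141, 0.037]
tool_rot: [-3.142, 0.001, -0.478]
contact_force: [0.1, -0.3, 0.5]
opening: 0.0917
grip_force: 0.0
```

Request:
move_arm:
  motion:
    - [0, 0, 0.15, 0, 0, 0]
    - [0, 0, 0.27, 0, 0, 0]
    - [0, 0, 0.27, 0, 0, 0]
    - [0, 0, 0.27, 0, 0, 0]

```text
time: 3.45
tool_pos: [0.4967, -0.3138, 0.0101]
tool_rot: [3.141, -0.001, -0.478]
contact_force: [-0.2, -0.2, -0.1]
opening: 0.0918
grip_force: 0.0
```

Request:
move_arm:
  motion:
    - [0, 0, 0, 0, 0, 0]
    - [0, 0, 0, 0, 0, 0]
    - [0, 0, 0, 0, 0, 0]
    - [0, 0, 0, 0, 0, 0]
    - [0, 0, 0, 0, 0, 0]
    - [0, 0, 0, 0, 0, 0]
  fingers: -1
  newtons: 15

```text
time: 4.2
tool_pos: [0.4965, -0.3139, 0.0099]
tool_rot: [3.141, -0.0, -0.479]
contact_force: [-1.6, -2.8, 2.4]
opening: 0.06
grip_force: 15.0
```

Request:
move_arm:
  motion:
    - [0, 0, -0.1, 0, 0, 0]
    - [0, 0, -0.4, 0, 0, 0]
    - [0, 0, -0.7, 0, 0, 0]
    - [0, 0, -1, 0, 0, 0]

```text
time: 4.7
tool_pos: [0.4963, -0.313, 0.1109]
tool_rot: [-3.141, 0.001, -0.479]
contact_force: [-0.4, -0.2, -2.7]
opening: 0.0601
grip_force: 15.0
```

Request:
move_arm:
  motion:
    - [0, 0, -0.3, 0, 0, 0]
    - [-0.1, -0.3, -0.6, 0, 0, 0]
    - [-0.2, -0.6, -0.8, 0, 0, 0]
    - [-0.29, -0.88, -0.8, 0, 0, 0]

```text
time: 5.2
tool_pos: [0.512, -0.2211, 0.192]
tool_rot: [-3.141, -0.003, -0.479]
contact_force: [0.2, -0.3, -1.7]
opening: 0.0599
grip_force: 15.0
```

Request:
move_arm:
  motion:
    - [-0.1, -0.3, 0, 0, 0, 0]
    - [-0.2, -0.6, 0, 0, 0, 0]
    - [-0.29, -0.88, 0, 0, 0, 0]

```text
time: 5.58
tool_pos: [0.5258, -0.1291, 0.19]
tool_rot: [-3.141, 0.001, -0.478]
contact_force: [-0.3, -0.0, -1.5]
opening: 0.0597
grip_force: 15.0
```

Request:
move_arm:
  motion:
    - [-0.1, -0.3, 0, 0, 0, -0.03]
    - [-0.2, -0.6, 0, 0, 0, -0.06]
    - [-0.29, -0.87, 0, 0, 0, -0.07]
    - [-0.29, -0.87, 0, 0, 0, -0.07]

```text
time: 6.08
tool_pos: [0.5401, -0.038, 0.1899]
tool_rot: [-3.141, 0.001, -0.256]
contact_force: [0.2, -0.5, -1.6]
opening: 0.0598
grip_force: 15.0
```

Run:
```python
from h import *
s=robot.observe();print(s["tool_pos"].round(4),s["tool_rot"].round(4),s["opening"],s["grip_force"],s["contact_force"].round(2))
c=cam("scene");cv2.imwrite("pics/s1.png",cv2.resize(c["image"][90:290,180:400,::-1],(770,700))[:600])
```

```text
[ 0.5401 -0.038   0.1899] [-3.141e+00  5.000e-04 -2.558e-01] 0.059827579204320455 14.99939650297165 [ 0.24 -0.52 -1.61]
```

View pics/s1.png

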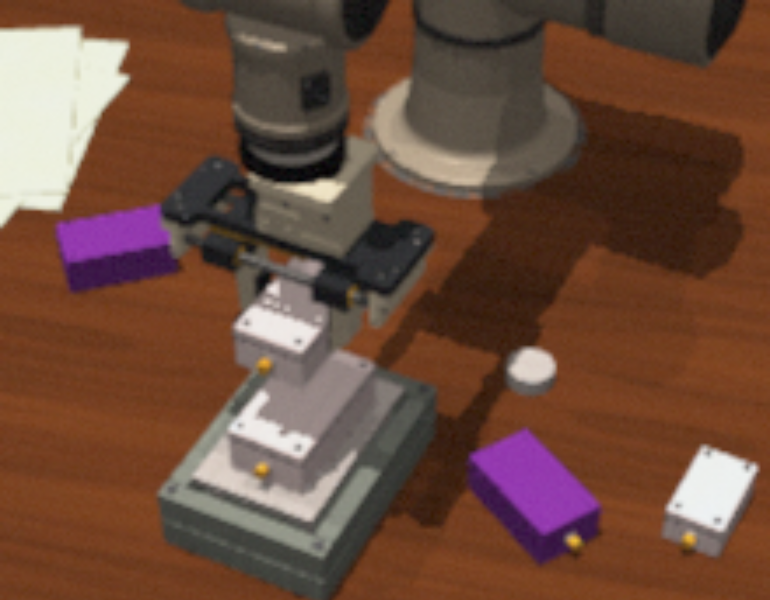

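The picture shows the mid case held level over the large one, so I'm lowering it.

Request:
move_arm:
  motion:
    - [0, 0.01, 0.1, 0, 0, 0]
    - [0, 0.02, 0.3, 0, 0, 0.001]
    - [0, 0.02, 0.5, 0, 0, 0.001]
    - [0, 0.02, 0.59, 0, 0, 0.001]
    - [0, 0.02, 0.59, 0, 0, 0.001]
    - [0, 0.02, 0.59, 0, 0, 0.001]

```text
time: 6.88
tool_pos: [0.5402, -0.0424, 0.1313]
tool_rot: [3.142, -0.001, -0.262]
contact_force: [0.0, 0.1, -2.0]
opening: 0.0599
grip_force: 15.0
```

Request:
move_arm:
  motion:
    - [0, 0, 0.02, 0, 0, 0]
    - [0, 0, 0.03, 0, 0, 0]
    - [0, 0, 0.03, 0, 0, 0]

```text
time: 7.25
tool_pos: [0.5398, -0.042, 0.1278]
tool_rot: [3.142, -0.0, -0.262]
contact_force: [0.6, 0.2, -2.3]
opening: 0.06
grip_force: 15.0
```

Request:
move_arm:
  motion:
    - [0, -0.02, 0, 0, 0, 0]
    - [0, -0.02, 0.01, 0, 0, 0]
    - [0, -0.02, 0.01, 0, 0, 0]
    - [0, -0.02, 0.01, 0, 0, 0]

```text
time: 7.75
tool_pos: [0.5403, -0.0401, 0.1267]
tool_rot: [3.141, 0.0, -0.262]
contact_force: [0.3, 0.5, -2.4]
opening: 0.0601
grip_force: 15.0
```

Request:
move_arm:
  motion:
    - [0, 0, 0.01, 0, 0, 0]
    - [0, 0, 0.01, 0, 0, 0]
    - [0, 0, 0.01, 0, 0, 0]

```text
time: 8.12
tool_pos: [0.5403, -0.0401, 0.1257]
tool_rot: [3.142, -0.0, -0.262]
contact_force: [-0.6, -0.1, -1.4]
opening: 0.06
grip_force: 15.0
```

Request:
move_arm:
  motion:
    - [0, 0, 0.01, 0, 0, 0]
    - [0, 0, 0.01, 0, 0, 0]
    - [0, 0, 0.01, 0, 0, 0]

```text
time: 8.5
tool_pos: [0.5405, -0.0401, 0.1249]
tool_rot: [3.142, -0.0, -0.262]
contact_force: [0.1, 0.1, 1.0]
opening: 0.06
grip_force: 15.0
```

Request:
move_arm:
  motion:
    - [0, 0, 0, 0, 0, 0]
    - [0, 0, 0, 0, 0, 0]
    - [0, 0, 0, 0, 0, 0]
    - [0, 0, 0, 0, 0, 0]
  fingers: 1

```text
time: 9.0
tool_pos: [0.5403, -0.0401, 0.1247]
tool_rot: [3.142, -0.0, -0.262]
contact_force: [0.3, -1.2, -0.1]
opening: 0.0911
grip_force: 0.0
```

Request:
move_arm:
  motion:
    - [0, 0, -0.2, 0, 0, 0]
    - [0, 0, -0.5, 0, 0, 0]
    - [0, 0, -0.9, 0, 0, 0]
    - [0, 0, -0.9, 0, 0, 0]

```text
time: 9.5
tool_pos: [0.542, -0.0404, 0.2179]
tool_rot: [-3.141, -0.007, -0.262]
contact_force: [0.6, 0.2, 0.3]
opening: 0.0915
grip_force: 0.0
```

Request:
move_arm:
  motion:
    - [-0.2, -0.5, 0, 0, 0, 0]
    - [-0.44, -1, 0, 0, 0, 0]
    - [-0.44, -1, 0, 0, 0, 0]

```text
time: 9.88
tool_pos: [0.5223, 0.071, 0.2137]
tool_rot: [-3.141, 0.002, -0.257]
contact_force: [0.2, -0.8, -0.3]
opening: 0.0916
grip_force: 0.0
```

Request:
move_arm:
  motion:
    - [-0.2, -0.5, 0, 0, 0, 0]
    - [-0.44, -1, 0, 0, 0, 0]
    - [-0.44, -1, 0, 0, 0, 0]

```text
time: 10.25
tool_pos: [0.5062, 0.1781, 0.2138]
tool_rot: [3.141, 0.001, -0.258]
contact_force: [0.3, -0.4, -0.7]
opening: 0.0917
grip_force: 0.0
```

Run:
```python
from h import *
for n in("top","scene"):
    c=cam(n)
    for vm in(100,130,150,170):
        print(n,vm,"mid",top_face(c,(.539,-.04),.155,vmin=vm,r=.09))
        print("   large z-level pts",top_face(c,(.539,-.04),.115,vmin=vm,r=.09))
        print("   small",top_face(c,(.4896,.29),.036,vmin=vm,r=.09))
    if n=="top":cv2.imwrite("pics/t2.png",cv2.resize(c["image"][140:265,220:350,::-1],(624,600),interpolation=cv2.INTER_CUBIC))
s=robot.observe();print(s["tool_pos"].round(4),s["tool_rot"].round(4))
```

```text
top 100 mid {'xy': (540, -42), 'c': (539.7, -41.7), 'size': (104.7, 60.0), 'yaw': -14.91, 'z': 156.0, 'n': 974}
   large z-level pts {'xy': (537, -42), 'c': (537.5, -42.2), 'size': (121.7, 67.9), 'yaw': -14.72, 'z': 115.4, 'n': 204}
   small {'xy': (488, 288), 'c': (488.3, 288.0), 'size': (80.9, 49.8), 'yaw': -14.39, 'z': 36.7, 'n': 495}
top 130 mid {'xy': (540, -42), 'c': (539.7, -41.7), 'size': (104.7, 60.0), 'yaw': -14.91, 'z': 156.0, 'n': 974}
   large z-level pts {'xy': (537, -42), 'c': (537.5, -42.2), 'size': (121.7, 67.9), 'yaw': -14.72, 'z': 115.3, 'n': 194}
   small {'xy': (488, 288), 'c': (488.4, 288.4), 'size': (80.9, 48.9), 'yaw': -14.38, 'z': 36.7, 'n': 479}
top 150 mid {'xy': (540, -42), 'c': (539.7, -41.7), 'size': (104.7, 60.0), 'yaw': -14.91, 'z': 156.0, 'n': 974}
   large z-level pts {'xy': (537, -42), 'c': (537.5, -42.2), 'size': (121.7, 67.9), 'yaw': -14.72, 'z': 115.2, 'n': 183}
   small {'xy': (488, 289), 'c': (488.5, 288.6), 'size': (80.9, 48.9), 'yaw': -13.98, 'z': 36.8, 'n': 465}
top 170 mid {'xy': (540, -42), 'c': (539.7, -41.7), 'size': (104.7, 60.0), 'yaw'
[... 982 characters left out ...]
(542.2, -36.8), 'size': (104.1, 58.6), 'yaw': -15.21, 'z': 153.9, 'n': 566}
   large z-level pts {'xy': (591, -51), 'c': (591.4, -50.8), 'size': (63.8, 16.7), 'yaw': 75.55, 'z': 113.7, 'n': 85}
   small {'xy': (491, 292), 'c': (491.1, 292.3), 'size': (81.3, 48.0), 'yaw': -15.61, 'z': 34.7, 'n': 311}
scene 170 mid {'xy': (542, -37), 'c': (542.0, -37.3), 'size': (104.0, 57.7), 'yaw': -15.18, 'z': 153.9, 'n': 553}
   large z-level pts {'xy': (597, -36), 'c': (597.1, -35.7), 'size': (33.4, 13.9), 'yaw': 84.33, 'z': 113.6, 'n': 40}
   small {'xy': (493, 299), 'c': (492.8, 298.8), 'size': (80.2, 33.9), 'yaw': -16.67, 'z': 34.7, 'n': 182}
[0.5071 0.1753 0.214 ] [ 3.1404e+00  6.0000e-04 -2.6090e-01]
```

View pics/t2.png

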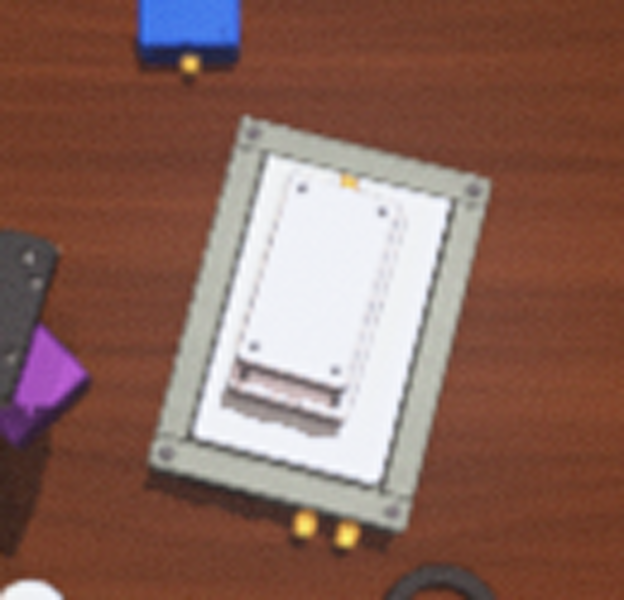

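Mid sits on large, aligned within about 1.6 mm along and under 1 mm across, with yaw matching (the crop shows mid's outline at (320,270) centred inside large's). Next, the small case.

Request:
move_arm:
  motion:
    - [-0.2, -0.5, 0, 0, 0, 0]
    - [-0.46, -1, 0.2, 0, 0, 0.003]
    - [-0.46, -1, 0.5, 0, 0, 0.003]
    - [-0.46, -1, 0.5, 0, 0, 0.003]

```text
time: 10.85
tool_pos: [0.4878, 0.2825, 0.1623]
tool_rot: [3.138, 0.004, -0.272]
contact_force: [-0.2, -0.8, -0.0]
opening: 0.0921
grip_force: 0.0
```

Request:
move_arm:
  motion:
    - [0, -0.06, 0.2, 0, 0, 0]
    - [0, -0.06, 0.5, 0, 0, 0]
    - [0, -0.06, 0.8, 0, 0, 0]
    - [0, -0.06, 1, 0, 0, 0]
    - [0, -0.06, 1, 0, 0, 0]
    - [0, -0.06, 1, 0, 0, 0]

```text
time: 11.6
tool_pos: [0.4916, 0.2896, 0.0662]
tool_rot: [-3.14, -0.002, -0.273]
contact_force: [0.9, -0.0, 0.1]
opening: 0.0917
grip_force: 0.0
```

Request:
move_arm:
  motion:
    - [-0.02, 0, 0.2, 0, 0, 0]
    - [-0.02, 0, 0.4, 0, 0, 0]
    - [-0.02, 0, 0.56, 0, 0, 0]
    - [-0.02, 0, 0.56, 0, 0, 0]
    - [-0.02, 0, 0.56, 0, 0, 0]

```text
time: 12.22
tool_pos: [0.4889, 0.2909, 0.0095]
tool_rot: [-3.141, -0.001, -0.271]
contact_force: [-0.3, 0.0, 0.8]
opening: 0.0918
grip_force: 0.0
```

Request:
move_arm:
  motion:
    - [0, 0, 0, 0, 0, 0]
    - [0, 0, 0, 0, 0, 0]
    - [0, 0, 0, 0, 0, 0]
    - [0, 0, 0, 0, 0, 0]
    - [0, 0, 0, 0, 0, 0]
    - [0, 0, 0, 0, 0, 0]
    - [0, 0, 0, 0, 0, 0]
  fingers: -1
  newtons: 15

```text
time: 13.1
tool_pos: [0.4882, 0.2907, 0.0087]
tool_rot: [3.141, 0.0, -0.271]
contact_force: [-0.4, -0.8, 0.7]
opening: 0.0496
grip_force: 15.0
```

Request:
move_arm:
  motion:
    - [0, 0, -0.1, 0, 0, 0]
    - [0, 0, -0.4, 0, 0, 0]
    - [0, 0, -0.7, 0, 0, 0]
    - [0, 0, -1, 0, 0, 0]

```text
time: 13.6
tool_pos: [0.4881, 0.2907, 0.1101]
tool_rot: [-3.142, -0.0, -0.271]
contact_force: [-0.1, -0.3, -0.9]
opening: 0.0498
grip_force: 15.0
```

Request:
move_arm:
  motion:
    - [0, 0, -0.3, 0, 0, 0]
    - [0.2, 0.3, -0.7, 0, 0, 0]
    - [0.3, 0.6, -1, 0, 0, 0]
    - [0.46, 1, -1, 0, 0, 0]

```text
time: 14.1
tool_pos: [0.507, 0.1818, 0.212]
tool_rot: [-3.139, -0.005, -0.27]
contact_force: [-0.3, 0.4, -1.4]
opening: 0.0498
grip_force: 15.0
```

Request:
move_arm:
  motion:
    - [0.1, 0.2, -0.2, 0, 0, 0]
    - [0.3, 0.6, -0.25, 0, 0, -0.003]
    - [0.46, 1, -0.25, 0, 0, -0.003]
    - [0.46, 1, -0.25, 0, 0, -0.003]

```text
time: 14.6
tool_pos: [0.5234, 0.0709, 0.2342]
tool_rot: [3.141, -0.001, -0.266]
contact_force: [-0.6, 0.8, -1.2]
opening: 0.0496
grip_force: 15.0
```

Request:
move_arm:
  motion:
    - [0.2, 0.4, 0, 0, 0, 0]
    - [0.4, 0.8, 0, 0, 0, 0]
    - [0.45, 1, 0, 0, 0, 0]
    - [0.45, 1, 0, 0, 0, 0]
    - [0.45, 1, 0, 0, 0, 0]

```text
time: 15.22
tool_pos: [0.5407, -0.0336, 0.2338]
tool_rot: [-3.141, 0.0, -0.261]
contact_force: [-0.4, 0.2, -1.3]
opening: 0.0501
grip_force: 15.0
```

Request:
move_arm:
  motion:
    - [0, 0.06, 0, 0, 0, 0]
    - [0, 0.06, 0.2, 0, 0, 0]
    - [0, 0.06, 0.4, 0, 0, 0]
    - [0, 0.06, 0.6, 0, 0, 0]
    - [0, 0.06, 0.63, 0, 0, 0]
    - [0, 0.06, 0.63, 0, 0, 0]
    - [0, 0.06, 0.63, 0, 0, 0]

```text
time: 16.1
tool_pos: [0.5398, -0.0406, 0.1717]
tool_rot: [-3.142, -0.002, -0.262]
contact_force: [0.8, 0.4, -1.1]
opening: 0.0499
grip_force: 15.0
```

Request:
move_arm:
  motion:
    - [-0.01, -0.01, 0.02, 0, 0, 0]
    - [-0.01, -0.01, 0.05, 0, 0, 0]
    - [-0.01, -0.01, 0.05, 0, 0, 0]
    - [-0.01, -0.01, 0.05, 0, 0, 0]

```text
time: 16.6
tool_pos: [0.5386, -0.0395, 0.1657]
tool_rot: [3.141, -0.0, -0.262]
contact_force: [0.5, -0.0, -1.7]
opening: 0.05
grip_force: 15.0
```

Request:
move_arm:
  motion:
    - [0, 0, 0.01, 0, 0, 0]
    - [0, 0, 0.01, 0, 0, 0]
    - [0, 0, 0.01, 0, 0, 0]

```text
time: 16.98
tool_pos: [0.5386, -0.0395, 0.1647]
tool_rot: [3.142, -0.0, -0.262]
contact_force: [-0.2, 0.3, -2.0]
opening: 0.0496
grip_force: 15.0
```

Request:
move_arm:
  motion:
    - [0, 0, 0.01, 0, 0, 0]
    - [0, 0, 0.01, 0, 0, 0]
    - [0, 0, 0.01, 0, 0, 0]

```text
time: 17.35
tool_pos: [0.5386, -0.0394, 0.1637]
tool_rot: [3.141, -0.0, -0.262]
contact_force: [-0.3, 0.4, -0.4]
opening: 0.0498
grip_force: 15.0
```

Request:
move_arm:
  motion:
    - [0, 0, 0.005, 0, 0, 0]
    - [0, 0, 0.005, 0, 0, 0]
    - [0, 0, 0.005, 0, 0, 0]

```text
time: 17.73
tool_pos: [0.5387, -0.0395, 0.1635]
tool_rot: [3.142, -0.0, -0.262]
contact_force: [-1.5, 0.4, 4.2]
opening: 0.0497
grip_force: 15.0
```

Request:
move_arm:
  motion:
    - [0, 0, 0, 0, 0, 0]
    - [0, 0, 0, 0, 0, 0]
    - [0, 0, 0, 0, 0, 0]
    - [0, 0, 0, 0, 0, 0]
    - [0, 0, 0, 0, 0, 0]
  fingers: 1

```text
time: 18.35
tool_pos: [0.5386, -0.0394, 0.1631]
tool_rot: [3.142, 0.0, -0.262]
contact_force: [-0.5, 0.3, -0.1]
opening: 0.0907
grip_force: 0.0
```

Request:
move_arm:
  motion:
    - [0, 0, -0.2, 0, 0, 0]
    - [0, 0, -0.5, 0, 0, 0]
    - [0, 0, -0.9, 0, 0, 0]
    - [0, 0, -0.9, 0, 0, 0]

```text
time: 18.85
tool_pos: [0.5401, -0.0397, 0.2564]
tool_rot: [-3.141, -0.007, -0.262]
contact_force: [-1.4, 0.4, -0.1]
opening: 0.0917
grip_force: 0.0
```

Request:
move_arm:
  motion:
    - [0, -0.5, 0, 0, 0, 0]
    - [0, -1, 0, 0, 0, 0]
    - [0, -1, 0, 0, 0, 0]
  fingers: -1

```text
time: 19.23
tool_pos: [0.5644, 0.0601, 0.252]
tool_rot: [-3.141, 0.002, -0.258]
contact_force: [0.1, -0.7, 0.3]
opening: 0.0663
grip_force: 0.0
```

Request:
move_arm:
  motion:
    - [0, -0.5, 0, 0, 0, 0]
    - [0, -0.7, 0, 0, 0, 0]
    - [0, -0.7, 0, 0, 0, 0]

```text
time: 19.6
tool_pos: [0.5824, 0.125, 0.2524]
tool_rot: [3.141, 0.001, -0.26]
contact_force: [-0.2, 0.9, -0.8]
opening: 0.0365
grip_force: 0.0
```

Run:
```python
from h import *
for n in("top","scene"):
    c=cam(n)
    for nm,h in(("small",.191),("mid",.155),("large",.115)):
        print(n,nm,top_face(c,(.539,-.04),h,vmin=130,r=.085))
    if n=="scene":cv2.imwrite("pics/s3.png",cv2.resize(c["image"][150:270,190:340,::-1],(750,600),interpolation=cv2.INTER_CUBIC))
s=robot.observe();print(s["tool_pos"].round(4),s["tool_rot"].round(4),s["opening"])
```

```text
top small {'xy': (538, -41), 'c': (538.2, -41.2), 'size': (82.8, 50.1), 'yaw': -15.09, 'z': 191.9, 'n': 689}
top mid {'xy': (540, -42), 'c': (539.6, -41.7), 'size': (104.9, 59.9), 'yaw': -14.91, 'z': 155.7, 'n': 196}
top large {'xy': (524, -38), 'c': (523.5, -38.4), 'size': (92.8, 67.9), 'yaw': -14.52, 'z': 115.5, 'n': 175}
scene small {'xy': (542, -36), 'c': (541.7, -36.3), 'size': (83.2, 48.9), 'yaw': -15.0, 'z': 189.6, 'n': 388}
scene mid {'xy': (543, -37), 'c': (543.4, -36.9), 'size': (103.6, 59.0), 'yaw': -15.22, 'z': 153.8, 'n': 179}
scene large {'xy': (541, -37), 'c': (541.3, -37.4), 'size': (122.2, 66.6), 'yaw': -15.13, 'z': 113.4, 'n': 151}
[0.5823 0.1236 0.2528] [ 3.1405e+00  6.0000e-04 -2.6220e-01] 0.02866689096540059
```

View pics/s3.png

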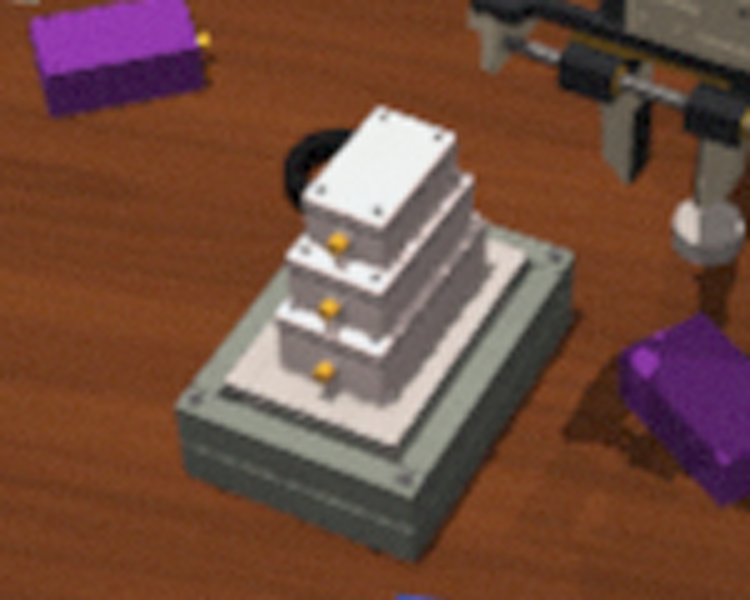

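The picture shows the three-case column standing square on the jig, cases concentric within about 1.5 mm. Next, pressing with closed fingers.

Request:
move_arm:
  motion:
    - [0, 0.5, 0, 0, 0, 0]
    - [0, 1, 0, 0, 0, 0]
    - [0, 1, 0, 0, 0, 0]
  fingers: -1

```text
time: 20.08
tool_pos: [0.5557, 0.0239, 0.2535]
tool_rot: [3.14, -0.0, -0.268]
contact_force: [0.7, 0.3, 0.1]
opening: 0.001
grip_force: 0.0
```

Request:
move_arm:
  motion:
    - [0.01, 0.4, 0, 0, 0, 0]
    - [0.01, 0.68, 0, 0, 0, 0]
    - [0.01, 0.68, 0.1, 0, 0, 0]
    - [0.01, 0.68, 0.3, 0, 0, 0]
    - [0.01, 0.68, 0.5, 0, 0, 0]
    - [0.01, 0.68, 0.54, 0, 0, 0]
    - [0.01, 0.68, 0.54, 0, 0, 0]
    - [0.01, 0.68, 0.54, 0, 0, 0]

```text
time: 21.08
tool_pos: [0.5406, -0.0376, 0.2]
tool_rot: [-3.142, -0.002, -0.262]
contact_force: [-0.3, 0.4, 0.4]
opening: 0.0003
grip_force: 0.0
```

Request:
move_arm:
  motion:
    - [-0.01, 0.02, 0, 0, 0, 0]
    - [-0.01, 0.02, 0.04, 0, 0, 0]
    - [-0.01, 0.02, 0.06, 0, 0, 0]
    - [-0.01, 0.02, 0.06, 0, 0, 0]
    - [-0.01, 0.02, 0.06, 0, 0, 0]

```text
time: 21.7
tool_pos: [0.5386, -0.0395, 0.1932]
tool_rot: [3.142, -0.0, -0.262]
contact_force: [-0.4, -0.3, 0.0]
opening: 0.0007
grip_force: 0.0
```

Request:
move_arm:
  motion:
    - [0, 0, 0.01, 0, 0, 0]
    - [0, 0, 0.01, 0, 0, 0]
    - [0, 0, 0.01, 0, 0, 0]

```text
time: 22.08
tool_pos: [0.5386, -0.0394, 0.1922]
tool_rot: [3.141, -0.0, -0.262]
contact_force: [0.1, 0.0, 0.0]
opening: 0.0003
grip_force: 0.0
```

Request:
move_arm:
  motion:
    - [0, 0, 0.01, 0, 0, 0]
    - [0, 0, 0.01, 0, 0, 0]
    - [0, 0, 0.01, 0, 0, 0]

```text
time: 22.45
tool_pos: [0.5387, -0.0395, 0.1913]
tool_rot: [3.142, -0.0, -0.262]
contact_force: [-0.7, -0.3, 1.4]
opening: 0.0007
grip_force: 0.6
```

Request:
move_arm:
  motion:
    - [0, 0, 0.01, 0, 0, 0]
    - [0, 0, 0.01, 0, 0, 0]
    - [0, 0, 0.01, 0, 0, 0]

```text
time: 22.82
tool_pos: [0.5387, -0.0394, 0.1904]
tool_rot: [3.142, -0.001, -0.262]
contact_force: [-0.7, -0.7, 4.0]
opening: 0.0006
grip_force: 2.1
```

Request:
move_arm:
  motion:
    - [0, 0, 0.01, 0, 0, 0]
    - [0, 0, 0.01, 0, 0, 0]
    - [0, 0, 0.01, 0, 0, 0]

```text
time: 23.2
tool_pos: [0.5387, -0.0395, 0.1893]
tool_rot: [3.142, -0.0, -0.262]
contact_force: [-0.1, -0.1, 4.7]
opening: 0.0004
grip_force: 2.5
```

Request:
move_arm:
  motion:
    - [0, 0, 0.01, 0, 0, 0]
    - [0, 0, 0.02, 0, 0, 0]
    - [0, 0, 0.03, 0, 0, 0]
    - [0, 0, 0.04, 0, 0, 0]
    - [0, 0, 0.05, 0, 0, 0]
    - [0, 0, 0.06, 0, 0, 0]
    - [0, 0, 0.07, 0, 0, 0]
    - [0, 0, 0.075, 0, 0, 0]
    - [0, 0, 0.075, 0, 0, 0]
    - [0, 0, 0.075, 0, 0, 0]

```text
time: 24.45
tool_pos: [0.5388, -0.0395, 0.1825]
tool_rot: [3.142, -0.001, -0.262]
contact_force: [-2.3, 0.2, 9.3]
opening: 0.0002
grip_force: 4.8
```

```bash
cat > lvl.py <<'E'
from h import *
import sys
for n in("top","scene"):
    c=cam(n);P=c["P"];o=np.array([.5393,-.0397]);a=np.radians(-14.9)
    d=P[...,:2]-o; X=d@[np.cos(a),np.sin(a)];Y=d@[-np.sin(a),np.cos(a)];Z=P[...,2]*1000
    band=(Z>45)&(Z<85)
    pl=band&(np.abs(X)<80)&(np.abs(Y)<50)&((np.abs(Y)>40)|(np.abs(X)>70))
    fr=band&(np.abs(X)<102)&(np.abs(Y)<72)&((np.abs(Y)>62)|(np.abs(X)>92))
    print(n,"plate",pl.sum(),np.median(Z[pl]).round(2),"frame",fr.sum(),np.median(Z[fr]).round(2))
    sm=(np.abs(X)<38)&(np.abs(Y)<23)&(Z>170)&(Z<195);print("  small top",sm.sum(),np.median(Z[sm]))
    if len(sys.argv)>1 and n=="scene":cv2.imwrite(sys.argv[1],cv2.resize(c["image"][130:270,180:350,::-1],(728,600),interpolation=cv2.INTER_CUBIC))
s=robot.observe();print(s["time"],s["tool_pos"].round(4),s["contact_force"].round(2))
E
python3 lvl.py
```

```text
top plate 0 nan frame 0 nan
  small top 6429 178.94481475193146
scene plate 0 nan frame 0 nan
  small top 11658 177.40703009061676
24.55 [ 0.5388 -0.0395  0.1825] [-2.8   0.72  9.56]
  return _methods._mean(a, axis=axis, dtype=dtype,
  ret = ret.dtype.type(ret / rcount)
```

```bash
sed -i 's/d=P\[...,:2\]-o;/d=(P[...,:2]-o)*1000;/' lvl.py
sed 's/c=cam(n);/c=np.load(f"{n}0.npz");/' lvl.py > lvl0.py; echo REST; python3 lvl0.py; echo NOW; python3 lvl.py
```

```text
REST
top plate 567 70.99 frame 673 60.85
  small top 0 nan
scene plate 315 68.6 frame 611 57.93
  small top 0 nan
24.55 [ 0.5388 -0.0395  0.1825] [-2.8   0.72  9.56]
NOW
top plate 137 62.52 frame 30 60.95
  small top 134 183.3391356541103
scene plate 302 59.61 frame 581 58.12
  small top 228 181.31792195586968
24.65 [ 0.5388 -0.0394  0.1825] [-2.28  0.54 10.17]
  return _methods._mean(a, axis=axis, dtype=dtype,
  ret = ret.dtype.type(ret / rcount)
```

Request:
move_arm:
  motion:
    - [0, 0, 0.005, 0, 0, 0]
    - [0, 0, 0.01, 0, 0, 0]
    - [0, 0, 0.014, 0, 0, 0]
    - [0, 0, 0.014, 0, 0, 0]
    - [0, 0, 0.014, 0, 0, 0]

```text
time: 25.28
tool_pos: [0.5388, -0.0395, 0.1813]
tool_rot: [3.142, -0.001, -0.262]
contact_force: [-2.9, -0.5, 11.3]
opening: 0.0004
grip_force: 5.3
```

```bash
python3 lvl.py pics/s4.png
```

```text
top plate 137 61.09 frame 31 60.41
  small top 137 182.07874326534446
scene plate 309 58.7 frame 583 57.97
  small top 228 179.89404411855122
25.375 [ 0.5388 -0.0395  0.1812] [-1.16  1.   10.32]
```

View pics/s4.png

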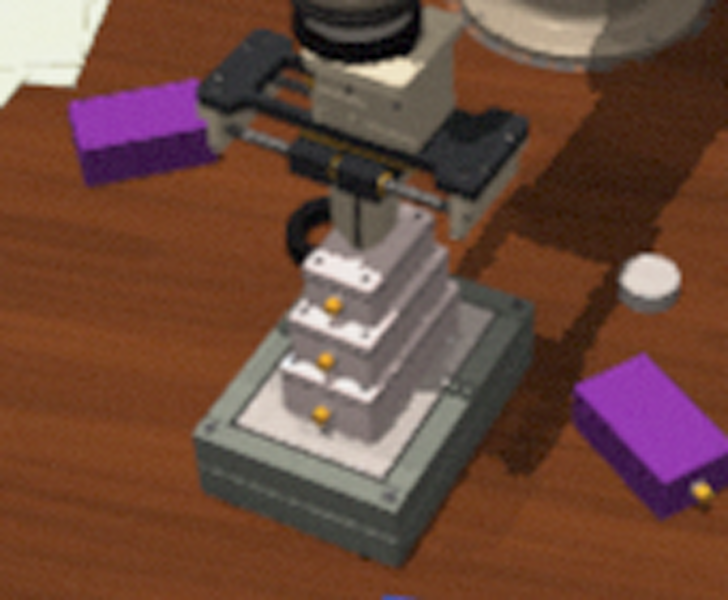

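The plate is nearly flush with the frame (depth says 0.1–0.7 mm proud, TCP says about 0.3 mm). One last small press, then let it settle.

Request:
move_arm:
  motion:
    - [0, 0, 0.002, 0, 0, 0]
    - [0, 0, 0.004, 0, 0, 0]
    - [0, 0, 0.004, 0, 0, 0]
    - [0, 0, 0.004, 0, 0, 0]

```text
time: 25.88
tool_pos: [0.5388, -0.0395, 0.1809]
tool_rot: [3.142, -0.001, -0.262]
contact_force: [-2.7, 0.3, 10.2]
opening: 0.0006
grip_force: 5.4
```

```bash
python3 lvl.py; python3 lvl.py
```

```text
top plate 139 60.45 frame 31 60.54
  small top 135 181.6807970356078
scene plate 291 58.29 frame 579 57.9
  small top 238 179.4927926234967
25.975 [ 0.5388 -0.0395  0.1809] [-1.75  0.83 10.81]
top plate 136 60.8 frame 30 61.23
  small top 133 181.8962308344948
scene plate 293 58.18 frame 577 57.7
  small top 229 179.82612460595792
26.075 [ 0.5388 -0.0395  0.1809] [-2.13  1.09 10.88]
```

Level within measurement, stable at about 10.5 N. Handing in.

```bash
python3 -c "
from cell import robot
print(robot.hand_in())"
```

```text
the job is handed in; nothing more can be done
None
```

The job is handed in at about 26 s: the mid and small cases are stacked on the large one, centred within about 1.5 mm, and the small case is held pressed at about 10.5 N with the plate level with the frame to within about 0.5 mm.

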